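# Lock the instrument case: line up the slotted disc, push the bolt through

### The job

Lock the flat grey instrument case: push a lug of the slotted disc round with a fingertip until the slot lines up with the bolt, then push the bolt by its upright tab through the disc and the staple beyond, until it is fully home. Only push with the fingers, do not grip or lift anything, and leave the things on and around the case where they are.

Things in the scene. Friction and masses are not known exactly. Their poses are not given: they have to be found in the camera images.
- case: Flat grey instrument case, fixed, lid top 45 mm above the bench. Origin on the bench (z = 0) under the disc's axis; in its frame (z up) it spans x -65 to 65 and y -195 to 85 mm. The bolt lies along its y axis at x = 0 and is pushed towards +y. Guide rails (y -189 to -46 mm, 25 mm wide) and staple (y 50 to 58 mm) end at or below the disc's top; only the two lugs and the tab stand higher.
- disc_axis (a point): Centre of the disc's top face, 63 mm above the bench; it does not move. The disc is metal, 80 mm across, with one straight slot right across it, 14 mm wide (24 mm at the flared mouths), dark at the bottom.
- disc (a joint): Angle (rad) of the slotted disc, growing anticlockwise seen from above, stops at -0.5 and 3.64. The slot is in line with the bolt at 0 and equally at 3.14. It starts between 0.5 and 2.64, so either way round may be nearer. Friction 0.06 N m (2 N at a lug); it stays where it is left. The bolt's tapered tip centres the disc by itself if it is within about 0.15 rad.
- lug_a (a point): Centre, half-way up, of one of the disc's two finger lugs, 30 mm from the axis: upright fins 16 mm long (radially), 8 mm thick, 25 mm high, tops 88 mm above the bench, standing at right angles to the slot. At disc angle 0 this one is on the case's +x side. Push it on a broad face, round the axis.
- lug_b (a point): The same for the other lug, opposite the first (on the case's -x side at disc angle 0).
- bolt (a joint): Travel (m) of the bolt towards the case's +y: 0 drawn back, 0.116 fully home (stop). Steel bar 10 mm wide and high, 132 mm long, tapered tip; at 0 the tip is 50 mm from the disc's axis, 10 mm short of its rim. Starts between 0 and 0.005. Friction about 1.5 N; it stays where it is left. The disc stops it while the slot is not in line.
- tab_back (a point): Centre of the rear face (facing the case's -y) of the bolt's upright push tab: 30 mm wide (x), 10 mm thick (y), 64 to 92 mm above the bench, this point at 78 mm. Drawn back, it is 177 mm behind the disc's axis along the case's y; home, 61 mm. Push here towards +y.
- cover_slips: Bystander: small box with a lid, 31 x 31 x 14 mm, lying on the case's lid beside the bolt; origin under its centre.
- vial_2: Bystander: capped sample vial, 24 mm across, 50 mm high, standing on the case's lid on the other side of the bolt; origin under its centre.
- vial_0: Bystander: capped sample vial, 24 mm across, 50 mm high, on the bench behind the case; origin under its centre.
- vial_1: Bystander: another such vial, on the bench behind the case; origin under its centre.
- eraser: Bystander: eraser, 19 x 42 x 12 mm, on the bench left of the case; origin under its centre.
- pen_3: Bystander: slim pen, 145 mm long, 11 mm thick, on the bench to the left; origin under its centre.
- forceps: Bystander: forceps, 132 mm long, 9 mm high, on the bench to the left; origin under their centre.

How it is judged:
On the way, in this order (a step that is already met when the one before it is completed fails the run):
1. the slot is turned in line with the bolt (within 0.2 rad) while the bolt is still drawn back (less than 12 mm of travel) ((value of joint disc between -0.2 and 0.2 rad or value of joint disc between 2.9416 and 3.3416 rad) and value of joint bolt below 0.012 m), for 0.2 s.
2. the bolt is pushed through disc and staple, fully home (value of joint bolt above 0.111 m), for 0.2 s.
At the end, for the whole second after the job is handed in: The bolt stands at least 111 of its 116 mm forward, at rest, through the slot (disc within 0.12 rad of in line, either way round); every bystander is within 15 mm of where it stood (value of joint bolt above 0.111 m and (value of joint disc between -0.12 and 0.12 rad or value of joint disc between 3.0216 and 3.2616 rad) and velocity of joint bolt below 0.005 m/s and distance of each of cover_slips, vial_2, vial_0, vial_1, eraser, pen_3, forceps from where it was at the start of the episode below 0.015 m); the robot touches nothing.
It fails at once if a bystander is moved or lifted by more than 15 mm (distance of any of cover_slips, vial_2, vial_0, vial_1, eraser, pen_3, forceps from where it was at the start of the episode above 0.015 m).
It fails at once if a vial is knocked over (angle between any of vial_0, vial_1, vial_2's own z axis and vertical above 0.5 rad).
It fails at once if a lug is pinched (more than 3 N from the fingers on both its halves at once) (contact force between each of disc_c3, disc_c5 and the fingers above 3 N or contact force between each of disc_c4, disc_c6 and the fingers above 3 N).
It fails at once if the bolt's tab is pinched (more than 3 N from the fingers on both its halves at once) (contact force between each of bolt_c1, bolt_c2 and the fingers above 3 N).
It also fails if it takes over 50 s, if anything falls off the work surface, if the arm or the gripper's body presses on something with over 40 N, if the wrist force passes 120 N, or if a joint passes its speed limit or range.

### The arm

A 7-joint arm with a two-finger parallel gripper is mounted at the origin on a cart in front of the work surface, level with it; the furniture and walls round the work are solid. World frame = base frame: x ahead of the robot, y to its left, z up, the work surface at z = 0. Lengths are in m, angles in rad, forces in N, time in s.
With the tool pointing down it reaches from about 0.4 to 0.85 m from the base axis. Payload 6.9 kg.
Tool frame: the origin (TCP) lies midway between the tips of the shut fingers; the grasp point (between the pads) lies behind it (ctrl.pinch_z is the z of the grasp point in the tool frame, in m); z points along the fingers, y is the direction in which the jaws open and shut (so a half turn about z gives the same grasp; the last joint's range is limited). The gripper opens to 85 mm and grips with 20 to 120 N. Pads are 22 mm wide; open, the fingers measure 114 mm over their backs; the gripper's body (76 mm by 85 mm) begins 54 mm behind the grasp point. The pads swing forward as they close: fully open they stand 13 mm farther back than shut.
Start: joints at [1.242, 0.507, -0.238, 1.5, 0.126, 1.149, -0.155], TCP at [0.263, -0.567, 0.231] pointing down, gripper open.
Joint ranges: [-3.08, 3.08], [-0.24, 2.05], [-1.43, 1.35], [0, 2.5], [-1.52, 4.66], [0.17, 1.96], [-2.89, 2.89]. Speed limits (rad/s): [2.39, 2.39, 3.14, 3.14, 3.14, 3.14, 3.14].

### API

Orientations are given as a unit quaternion [w, x, y, z].
In Python, from station import ctrl, get_state, vision, ticket, models gives the robot as it stands. Calls block until the motion is done:
- ctrl.movep(position, orientation): joint-space move of the TCP to a pose.
- ctrl.movel(position, frame=None, max_speed=0.15): straight line of the TCP; frame=None keeps the orientation; max_speed is the mean speed in m/s.
- ctrl.set_joints(angles): joint-space move.
- ctrl.ungrasp() and ctrl.close_gripper(force=None): open the fingers fully, or close them until they stop; force is the grip in N (None keeps the last).
- ctrl.pause(seconds).
- ctrl.ik(position, orientation): joint angles nearest the present ones, or None.
- get_state(): the state.
- vision.grab_frame(name): name is "side" or "top"; returns (picture, depth): 400x640x3 uint8, blue, green, red; 400x640 float32, m along the optical axis (not along the pixel's ray), 0 where there is no reading.
- vision.camera_info(name): a dict with "mtx" (3x3 intrinsics, pixels), "R" (3x3) and "t" (3): a world point X has camera coordinates R X + t. Camera axes: x right, y down, z forward; pixel columns grow to the right and rows downward; lengths in m; the calibration is good to about 2 mm. A picture is of the moment at which its call begins. camera_info takes no time and is no camera call.
A pose or a line that the arm cannot do raises ctrl.Unreachable and nothing moves.
- ticket.close_job(): hands the job in, once; it reports no verdict.
Trained networks look in the newest picture that a camera, given by its name, has taken for a name from the list of things; names that differ only in an ending like _2 or _b are one class to them, and where a whole thing is asked for, a point or a joint stands for the part that bears it (a point fixed in the world has none). Each returns a list of dicts, best first, with "p" (0 to 1); they miss things now and then, are a little off and sometimes report something else, mostly with a low value. They report only what shows in the picture. A call takes as long as a camera call.
- models.recognise(camera, target): "point" ([column, row] in pixels, amid what is visible of it).
- models.masks_of(camera, target): "mask" (400x640 bool, what is visible of it) and "point" ([column, row] in pixels, amid what is visible of it).
The state is a dict: "time": time; "qpos": joint angles; "qd": joint speeds; "tau": joint torques, N m; "tcp_pos": TCP position; "eef_rot": TCP orientation; "contact_force": force on the tool from outside, world axes, zero at the start; "wrist_torque": the same for the moment, N m; "width": finger opening in m.
Only numpy, scipy, OpenCV 4.12 (cv2) and the standard library are available. Lean on these libraries where they do the work, as an engineer would, in place of code of your own. Each camera call takes 0.05 s, during which the arm holds its last target.

## Working session

There is one attempt and no reset: what is moved stays moved. The work goes in short steps, each a Python script; the robot and the scene stay as the last script left them, time stands still between calls to the robot, and variables do not carry over. Pictures are saved under pics/ and viewed, and the job is handed in when it is done.

```bash
ls; mkdir -p pics
python3 - <<'E'
from station import ctrl,get_state,vision,models
import cv2,numpy as np
s=get_state();print(s['time'],s['tcp_pos'],s['eef_rot'],s['width'],ctrl.pinch_z)
for n in('top','side'):
    im,d=vision.grab_frame(n);cv2.imwrite(f'pics/{n}0.png',im);np.save(f'{n}0.npy',d)
    c=vision.camera_info(n);print(n,c)
    for t in('lug_a','tab_back','disc','bolt','case','vial_0','cover_slips'):
        print(t,[(np.round(r['point']),round(r['p'],2)) for r in models.recognise(n,t)])
E
```

```text
pics
0.0 [ 0.26298232 -0.56641294  0.23043064] [-8.66942940e-04  9.76460697e-01  2.15693555e-01 -2.14081585e-04] 0.08526328646442169 -0.0187
top {'mtx': array([[507.37512993,   0.        , 320.942364  ],
       [  0.        , 507.37512993, 201.36549448],
       [  0.        ,   0.        ,   1.        ]]), 'R': array([[-0.0121757 , -0.99984968,  0.01234356],
       [-0.99617291,  0.01106055, -0.08670175],
       [ 0.08655219, -0.01335197, -0.99615784]]), 't': array([0.08440578, 0.54885984, 1.22698898])}
lug_a [(array([360., 214.]), 0.68)]
tab_back [(array([413., 209.]), 0.79)]
disc [(array([357., 215.]), 0.85)]
bolt [(array([416., 210.]), 0.48)]
case [(array([378., 214.]), 0.61)]
vial_0 [(array([412., 172.]), 0.61), (array([418., 189.]), 0.58), (array([238., 238.]), 0.47)]
cover_slips [(array([416., 228.]), 0.52)]
side {'mtx': array([[401.76343121,   0.        , 318.58357148],
       [  0.        , 401.76343121, 197.48806128],
       [  0.        ,   0.        ,   1.        ]]), 'R': array([[ 8.74194987e-01, -4.85574889e-01,  3.89653507e-04],
       [-2.43038532e-01, -4.38243961e-01, -8.65375354e-01],
       [ 4.20375305e-01,  7.56412095e-01, -5.01124082e-01]]), 't': array([-0.42685358,  0.23589795,  0.62118851])}
lug_a [(array([330., 232.]), 0.94), (array([248., 218.]), 0.52), (array([356., 262.]), 0.22)]
tab_back [(array([389., 270.]), 0.6)]
disc [(array([332., 233.]), 0.92), (array([354., 266.]), 0.17)]
bolt [(array([390., 270.]), 0.66)]
case [(array([356., 263.]), 0.92), (array([336., 232.]), 0.16)]
vial_0 [(array([416., 259.]), 0.74), (array([386., 235.]), 0.6), (array([406., 252.]), 0.54)]
cover_slips [(array([356., 279.]), 0.88), (array([331., 230.]), 0.73)]
```

Run:
```python
import cv2
a=cv2.imread('pics/top0.png');cv2.imwrite('pics/top0z.png',cv2.resize(a[140:290,220:460],None,fx=3.33,fy=3.33,interpolation=cv2.INTER_CUBIC))
a=cv2.imread('pics/side0.png');cv2.imwrite('pics/side0z.png',cv2.resize(a[180:330,220:460],None,fx=3.33,fy=3.33,interpolation=cv2.INTER_CUBIC))
```

```text
(no output)
```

View pics/top0.png

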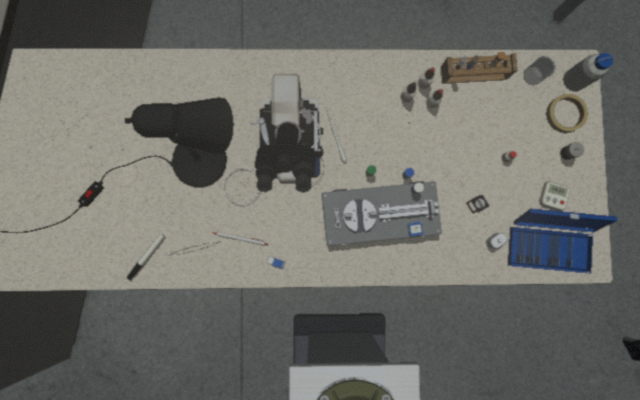

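```bash
sleep 1
```

```text
(no output)
```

View pics/top0z.png

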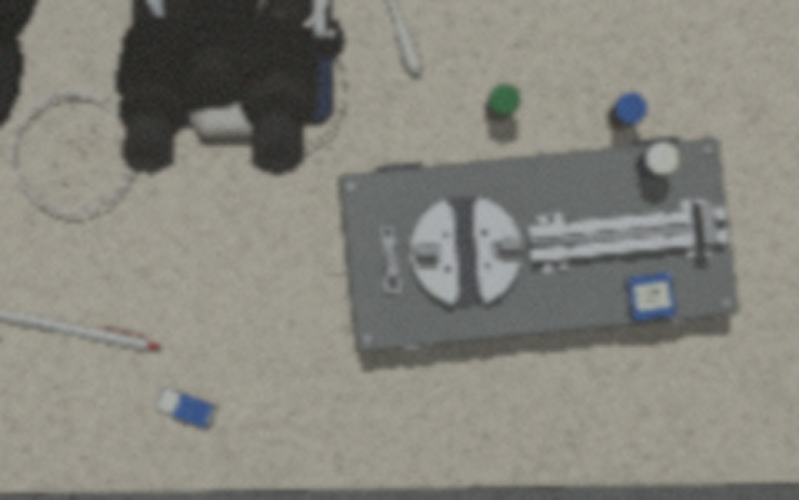

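View pics/side0z.png

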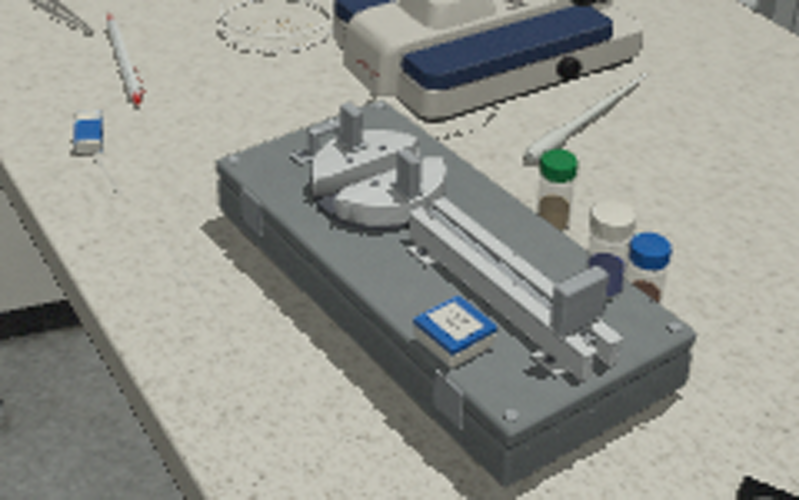

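The top view has the case at about (325–440, 182–250), with the bolt running right to left, so case +y is roughly world +y. The slot is nearly across the bolt, so the disc is near π/2. Cover slips are on the robot side of the bolt and the white vial is on the far side. Next I'll fit the case from depth in both cameras.

```bash
cat > h.py <<'E'
import numpy as np,cv2
from station import ctrl,get_state,vision,models,ticket
def cloud(n,d):
    c=vision.camera_info(n);K=c['mtx']
    v,u=np.mgrid[:400,:640]
    P=np.stack([(u-K[0,2])/K[0,0]*d,(v-K[1,2])/K[1,1]*d,d],-1)
    W=(P-c['t'])@c['R']; W[d<=0]=np.nan
    return W
def ray(n,px,z):
    c=vision.camera_info(n);r=c['R'].T@np.linalg.solve(c['mtx'],[px[0],px[1],1.]);o=-c['R'].T@c['t']
    return o+r*(z-o[2])/r[2]
def proj(n,X):
    c=vision.camera_info(n);p=c['mtx']@(c['R']@np.asarray(X)+c['t']);return p[:2]/p[2]
E
python3 - <<'E'
from h import *
z=lambda x,y:(220+x/3.33-.35,140+y/3.33-.35)
cor=[z(343,178),z(718,143),z(735,308),z(362,350)]
print([ray('top',c,.045).round(4) for c in cor])
print('disc',ray('top',z(467,252),.063))
for n in('top','side'):
    W=cloud(n,np.load(n+'0.npy'))
    ok=(W[...,0]>.25)&(W[...,0]<.65)&(W[...,1]<.1)&(W[...,1]>-.45)
    print(n,'bench',np.nanmedian(W[ok&(abs(W[...,2])<.015)][:,2]))
    m=ok&(abs(W[...,2]-.045)<.005)
    k,l,st,ce=cv2.connectedComponentsWithStats(m.astype(np.uint8));i=1+np.argmax(st[1:,4])
    p=W[l==i];print(np.median(p[:,2]),len(p));r=cv2.minAreaRect(p[:,:2].astype(np.float32));print(r,cv2.boxPoints(r))
    for lo,hi in((.058,.07),(.075,.095)):
        m=ok&(W[...,2]>lo)&(W[...,2]<hi)
        k,l,st,ce=cv2.connectedComponentsWithStats(m.astype(np.uint8))
        for j in range(1,k):
            if st[j,4]>4: q=W[l==j];print(lo,st[j,4],q.mean(0).round(4),q.min(0).round(3),q.max(0).round(3))
E
```

```text
[array([0.568 , 0.0739, 0.045 ]), array([ 0.5907, -0.2008,  0.045 ]), array([ 0.4701, -0.2093,  0.045 ]), array([0.443 , 0.0617, 0.045 ])]
disc [ 0.51194633 -0.01383796  0.063     ]
top bench -0.0002498504614791361
0.04483010736281228 4231
((0.518649160861969, -0.06645703315734863), (0.13270361721515656, 0.27980029582977295), 5.136991500854492) [[ 0.44003758  0.06694024]
 [ 0.46509013 -0.21173623]
 [ 0.5972607  -0.19985431]
 [ 0.57220817  0.07882217]]
0.058 13 [ 0.5706 -0.1417  0.0651] [ 0.563 -0.151  0.061] [ 0.583 -0.137  0.069]
0.058 298 [ 0.5144 -0.0315  0.0628] [ 0.477 -0.05   0.058] [ 0.551 -0.017  0.069]
0.058 299 [0.5121 0.0085 0.0629] [ 0.475 -0.006  0.058] [0.549 0.027 0.069]
0.058 487 [ 0.5226 -0.1176  0.0621] [ 0.505 -0.177  0.058] [ 0.54  -0.057  0.07 ]
0.058 15 [ 0.538  -0.1953  0.0623] [ 0.534 -0.199  0.059] [ 0.542 -0.192  0.065]
0.058 13 [ 0.5212 -0.1968  0.0615] [ 0.518 -0.201  0.059] [ 0.525 -0.194  0.064]
0.058 37 [0.5088 0.0418 0.0624] [0.496 0.038 0.059] [0.521 0.046 0.068]
0.058 13 [ 0.5025 -0.3954  0.0658] [ 0.496 -0.398  0.06 ] [ 0.508 -0.393  0.07 ]
0.058 25
[... 924 characters left out ...]
0.0066 0.0627] [ 0.475 -0.011  0.058] [0.55  0.045 0.07 ]
0.058 1059 [ 0.5183 -0.1063  0.0623] [ 0.477 -0.204  0.058] [ 0.551 -0.021  0.07 ]
0.058 50 [ 0.5699 -0.157   0.0657] [ 0.563 -0.163  0.059] [ 0.58  -0.143  0.07 ]
0.058 216 [ 0.4782 -0.1491  0.0593] [ 0.462 -0.164  0.058] [ 0.495 -0.131  0.061]
0.075 50 [0.5096 0.0124 0.0832] [0.506 0.006 0.075] [0.514 0.023 0.089]
0.075 59 [ 0.5134 -0.0472  0.0832] [ 0.51  -0.054  0.075] [ 0.519 -0.038  0.088]
0.075 6 [ 0.5819 -0.1485  0.0943] [ 0.579 -0.151  0.094] [ 0.585 -0.146  0.095]
0.075 133 [ 0.5691 -0.1565  0.0861] [ 0.562 -0.163  0.075] [ 0.587 -0.143  0.095]
0.075 188 [ 0.526  -0.1857  0.0863] [ 0.513 -0.189  0.075] [ 0.544 -0.177  0.094]
```

```bash
cat >> h.py <<'E'
O=np.array([.5128,-.0132]);YAW=.091
cs,sn=np.cos(YAW),np.sin(YAW);Rc=np.array([[cs,-sn],[sn,cs]])
def w(x,y,z): p=O+Rc@[x,y];return [float(p[0]),float(p[1]),float(z)]
def loc(P): return (np.asarray(P)[...,:2]-O)@Rc
def q(a): return [0.,float(np.cos(a/2)),float(np.sin(a/2)),0.]
def fing(th,off,z,r=.030):  # finger pose pushing lug b clockwise; th disc angle
    a=th+np.pi; e=np.array([np.cos(a),np.sin(a)]);t=np.array([-e[1],e[0]])
    p=r*e+off*t
    push=YAW+th-np.pi/2+np.pi   # tool x along line of push, mod pi
    return w(p[0],p[1],z),push
E
python3 - <<'E'
from h import *
for n in('top','side'):
    W=cloud(n,np.load(n+'0.npy'));m=(W[...,2]>.1)&(W[...,0]>.4)&(W[...,0]<.75)&(W[...,1]>-.25)&(W[...,1]<.3)
    q_=W[m];L=q_;print(n,L.min(0),L.max(0)); 
    k=q_[:,1]<.09; print(q_[k].shape, q_[k].min(0) if k.any() else '',q_[k].max(0) if k.any() else '')
    for lo,hi in((.075,.095),):
        m=(W[...,2]>lo)&(W[...,2]<hi)&(W[...,0]>.45)&(W[...,0]<.6)&(W[...,1]>-.21)&(W[...,1]<.05)
        k,l,st,ce=cv2.connectedComponentsWithStats(m.astype(np.uint8))
        for j in range(1,k):
            if st[j,4]>9: p=loc(W[l==j]);print(p.mean(0),p.min(0),p.max(0))
th0=1.54
for sh in(0,np.pi,-np.pi):
    print('shift',sh)
    for th in(1.54,.8,0):
        p,a=fing(th,.016,.07);print(np.round(p,3),ctrl.ik(p,q(a+sh)))
    print('tab',ctrl.ik(w(0,-.205,.07),q(YAW+np.pi/2+sh)),ctrl.ik(w(0,-.07,.07),q(YAW+np.pi/2+sh)))
E
```

```text
top [ 0.54128912 -0.15380728  0.10044269] [0.74998128 0.2999827  0.35256883]
(208, 3) [ 0.5740188  -0.15380728  0.10044269] [0.74601369 0.0894746  0.17681729]
[ 0.0474837  -0.13903254] [ 0.0375726  -0.15134697] [ 0.05927109 -0.12853695]
[-0.00039881 -0.16616485] [-0.01452997 -0.17286522] [ 0.0151134  -0.16217482]
[-0.00074649 -0.02782838] [-0.00445161 -0.03640128] [ 0.00330574 -0.02085776]
[0.0009324  0.03207209] [-0.00261129  0.02435934] [0.00475329 0.03899312]
side [0.5410813  0.06999835 0.10034223] [0.74996836 0.29951063 0.34991092]
(497, 3) [0.59413658 0.06999835 0.10710498] [0.74634531 0.08992098 0.30513474]
[-0.0008181  0.0257621] [-0.00432438  0.01942644] [0.00347507 0.03626489]
[-0.0024541  -0.03395901] [-0.00574771 -0.04064428] [ 0.00325747 -0.02423365]
[ 0.04301353 -0.14782607] [ 0.03613796 -0.15488333] [ 0.06149145 -0.13390864]
[-0.00254871 -0.17295961] [-0.0156936 -0.1760574] [ 0.01510948 -0.1658102 ]
shift 0
[ 0.531 -0.042  0.07 ] [ 0.58523223  0.69179315 -0.88382826  1.94160232  0.71230212  0.85511799
  0.94686255]
[ 0.506 -0.047  0.07 ] [ 0.55194008  0.62954315 -0.7828
[... 705 characters left out ...]
22206951  0.61058994  0.19362883  1.83944729 -0.17055333  0.70759891
 -2.53908998] [ 0.00710608  0.55264652  0.15668972  1.96676229 -0.13905568  0.6322933
 -2.79739623]
shift -3.141592653589793
[ 0.531 -0.042  0.07 ] [ 0.19949485  0.56053603 -0.24917601  1.94639982  0.21550226  0.65998625
 -1.69461326]
[ 0.506 -0.047  0.07 ] [ 0.09225836  0.52694423 -0.07134049  2.00889943  0.06281428  0.60778049
 -2.2716112 ]
[ 0.484 -0.032  0.07 ] [-0.64964105  0.8082619   1.15037584  2.07537768 -0.96015834  0.93690475
 -2.00153142]
tab [ 0.22206951  0.61058994  0.19362883  1.83944729 -0.17055333  0.70759891
 -2.53908998] [ 0.00710608  0.55264652  0.15668972  1.96676229 -0.13905568  0.6322933
 -2.79739623]
```

Run:
```python
from h import *
ctrl.close_gripper()
p,a=fing(1.54,.032,.17);ctrl.movep(p,q(a))
p,a=fing(1.54,.032,.071);ctrl.movel(p,max_speed=.08)
s=get_state();print(s['time'],s['tcp_pos'],s['contact_force'],s['width'],p)
for n in('top','side'):
    im,d=vision.grab_frame(n);c=im[150:280,260:460] if n=='top' else im[170:320,220:440]
    cv2.imwrite(f'pics/{n}1.png',cv2.resize(c,None,fx=3,fy=3,interpolation=cv2.INTER_CUBIC))
```

```text
5.1083 [ 0.54688687 -0.04114098  0.07150394] [-0.13852001  0.24615379 -0.03296979] -7.363883189541844e-06 [0.546547045155563, -0.0412202952030916, 0.071]
```

```bash
sleep 1
```

```text
(no output)
```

View pics/side1.png

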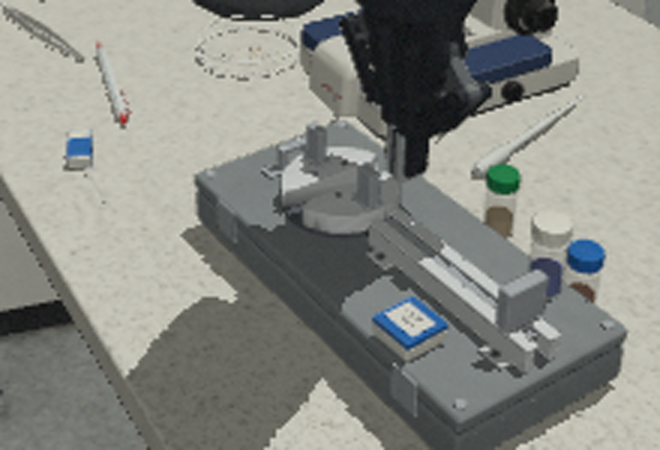

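View pics/top1.png

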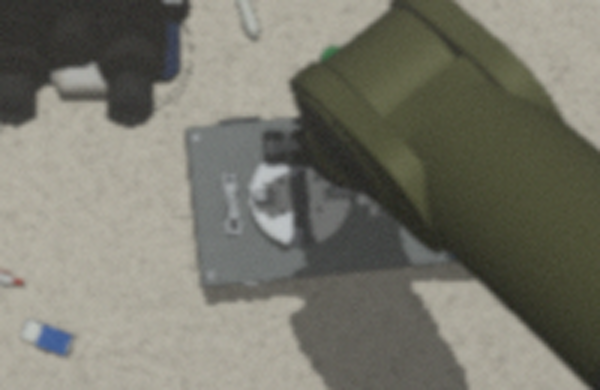

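The closed fingers stand on the far side of lug b at side-crop (400, 165), with nothing touched. I'll push round the arc from here.

Run:
```python
from h import *
p,a=fing(1.54,.018,.071);ctrl.movel(p,q(a),max_speed=.05);s=get_state();print(s['contact_force'])
for th in np.linspace(1.54,.1,10)[1:]:
    p,a=fing(th,.0165,.071);ctrl.movel(p,q(a),max_speed=.05)
    s=get_state();print(round(th,2),round(s['time'],1),np.round(s['contact_force'],1),np.round(np.array(s['tcp_pos'])-p,4))
for n in('side','top'):
    im,d=vision.grab_frame(n);c=im[150:280,260:460] if n=='top' else im[180:300,240:400]
    np.save(n+'2.npy',d)
    cv2.imwrite(f'pics/{n}2.png',cv2.resize(c,None,fx=3.5,fy=3.5,interpolation=cv2.INTER_CUBIC))
    W=cloud(n,d)
    m=(W[...,2]>.07)&(W[...,2]<.095);L=loc(W);m&=np.hypot(L[...,0],L[...,1])<.042
    k,l,st,ce=cv2.connectedComponentsWithStats(m.astype(np.uint8))
    for j in range(1,k):
        if st[j,4]>5:t=L[l==j];print(n,st[j,4],t.mean(0),t.min(0),t.max(0))
```

```text
[ 1.03650499  0.29626707 -0.6631763 ]
1.38 6.0 [-0.1 -0.  -0.1] [ 0.0001 -0.0001  0.0001]
1.22 6.3 [ 2.  -0.5  0.2] [0.0003 0.0001 0.0001]
1.06 6.6 [ 0.1 -0.3  0.8] [0.0002 0.0002 0.0001]
0.9 6.9 [ 1.5 -0.7  1.2] [ 0.0001  0.0001 -0.    ]
0.74 7.2 [0.8 0.3 1. ] [-0.0001 -0.     -0.0001]
0.58 7.5 [ 0.7 -0.4  1. ] [-0.0001 -0.     -0.0001]
0.42 7.8 [-0.1 -0.7  0.2] [-0.0001  0.     -0.0001]
0.26 8.1 [-0.2 -1.4  0.3] [-0.0001  0.0001 -0.0001]
0.1 8.4 [-0.  -0.  -0.3] [-0.0001  0.0001 -0.0001]
side 74 [ 0.02799169 -0.00122464] [ 0.02144765 -0.00480625] [0.03699117 0.00466927]
side 10 [-0.03722997 -0.00350381] [-0.03824527 -0.00574941] [-0.03627283 -0.00175135]
side 37 [-0.0224024  -0.02754548] [-0.02988941 -0.0308624 ] [-0.01376634 -0.02270023]
top 9 [0.03466257 0.00524359] [0.03200024 0.00222003] [0.03666608 0.00785366]
```

```bash
sleep 1
```

```text
(no output)
```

View pics/side2.png

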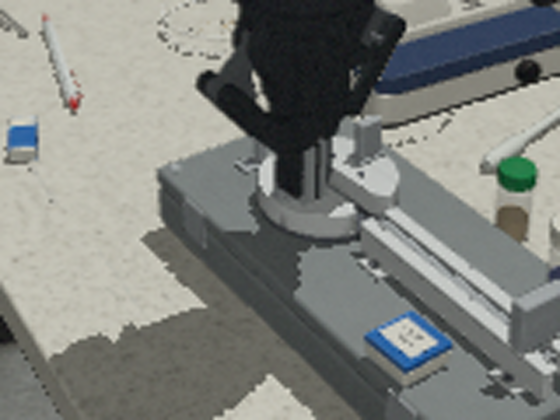

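View pics/top2.png

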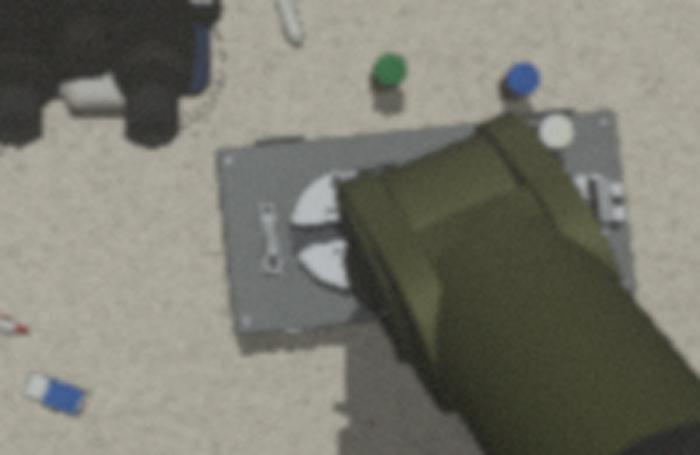

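The slot now shows nearly along the bolt, with its mouth at top-crop (310, 240). I'll back off and measure the angle with the view clear.

Run:
```python
from h import *
p,a=fing(.1,.03,.071);ctrl.movel(p,max_speed=.06)
p[2]=.13;ctrl.movel(p,max_speed=.12)
ctrl.movep(w(0,-.215,.13),q(YAW+np.pi/2))
print(get_state()['time'])
for n in('side','top'):
    im,d=vision.grab_frame(n);c=im[150:280,260:460] if n=='top' else im[180:330,220:460]
    cv2.imwrite(f'pics/{n}3.png',cv2.resize(c,None,fx=3.3,fy=3.3,interpolation=cv2.INTER_CUBIC))
    W=cloud(n,d);L=loc(W)
    m=(W[...,2]>.075)&(W[...,2]<.095)&(abs(L[...,0])<.045)&(L[...,1]>-.18)&(L[...,1]<.045)
    k,l,st,ce=cv2.connectedComponentsWithStats(m.astype(np.uint8))
    for j in range(1,k):
        if st[j,4]>5:t=L[l==j];print(n,st[j,4],t.mean(0).round(4),t.min(0).round(4),t.max(0).round(4))
```

```text
10.3
side 56 [ 0.0278 -0.001 ] [ 0.021  -0.0043] [0.0366 0.0039]
side 60 [-0.0315 -0.0062] [-0.0389 -0.0092] [-0.0233  0.0004]
side 94 [ 0.0401 -0.1455] [ 0.0368 -0.1533] [ 0.0449 -0.1327]
side 190 [-0.0026 -0.173 ] [-0.016  -0.1764] [ 0.015  -0.1657]
top 15 [ 0.0413 -0.1385] [ 0.038  -0.1465] [ 0.0449 -0.1298]
top 24 [0.03   0.0045] [0.0224 0.0001] [0.037  0.0084]
top 72 [-0.     -0.1662] [-0.0146 -0.1721] [ 0.0153 -0.162 ]
top 26 [-0.0297 -0.0005] [-0.0369 -0.0049] [-0.0224  0.0033]
```

```bash
sleep 1
```

```text
(no output)
```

View pics/side3.png

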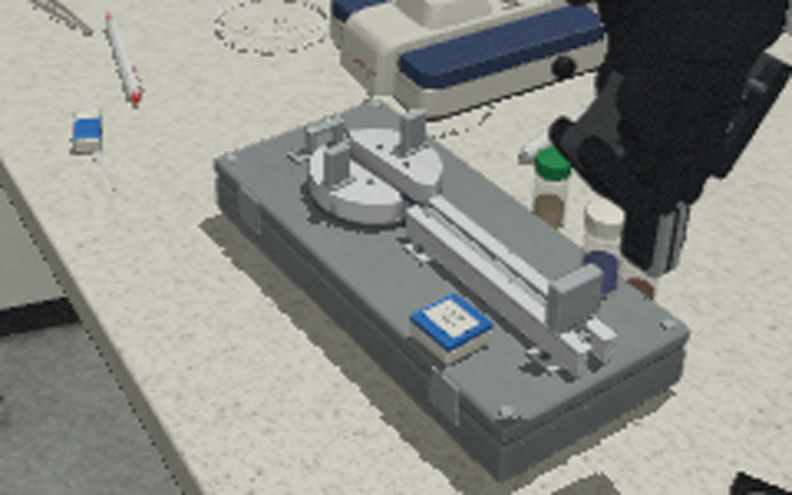

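View pics/top3.png

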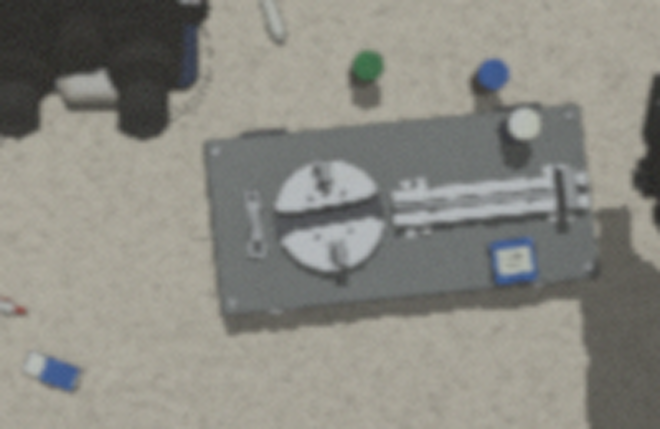

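Lugs give 0.085 rad in both cameras, inside the 0.15 rad self-centring range, and the tab is still at the back. Next I'll push the bolt.

Run:
```python
from h import *
A=q(YAW+np.pi/2)
ctrl.movel(w(0,-.215,.071),A,max_speed=.08)
for y in [-.195,-.185,-.175,-.165,-.155,-.145,-.135,-.125,-.115,-.105,-.095,-.088,-.082,-.078,-.075,-.073,-.072,-.071,-.070]:
    ctrl.movel(w(0,y,.071),A,max_speed=.05)
    s=get_state();f=np.array(s['contact_force']);fl=Rc.T@f[:2]
    print(y,round(s['time'],1),fl.round(1),f[2].round(1),loc(s['tcp_pos']).round(4))
    if abs(fl[1])>12: break
for n in('side','top'):
    im,d=vision.grab_frame(n);c=im[150:280,260:460] if n=='top' else im[180:330,220:460]
    cv2.imwrite(f'pics/{n}4.png',cv2.resize(c,None,fx=3.3,fy=3.3,interpolation=cv2.INTER_CUBIC))
    W=cloud(n,d);L=loc(W)
    m=(W[...,2]>.075)&(W[...,2]<.095)&(abs(L[...,0])<.045)&(L[...,1]>-.18)&(L[...,1]<.045)
    k,l,st,ce=cv2.connectedComponentsWithStats(m.astype(np.uint8))
    for j in range(1,k):
        if st[j,4]>5:t=L[l==j];print(n,st[j,4],t.mean(0).round(4),t.min(0).round(4),t.max(0).round(4))
```

```text
-0.195 11.8 [ 0.2 -0.4] 0.7 [ 1.000e-04 -1.948e-01]
-0.185 12.2 [ 0.6 -0.8] -0.7 [ 1.000e-04 -1.846e-01]
-0.175 12.5 [-0.1  0.1] -0.4 [ 0.     -0.1743]
-0.165 12.9 [ 0.7 -0.2] -0.2 [ 1.000e-04 -1.643e-01]
-0.155 13.2 [ 0.1 -0.5] 0.3 [ 0.     -0.1542]
-0.145 13.6 [ 0.1 -0.4] -0.3 [ 1.000e-04 -1.442e-01]
-0.135 13.9 [-0.2  0.8] 0.2 [ 0.     -0.1342]
-0.125 14.3 [ 0.3 -0.6] 0.1 [ 0.     -0.1242]
-0.115 14.6 [-0.7  0.4] -0.6 [ 1.000e-04 -1.142e-01]
-0.105 15.0 [-0.5  0.1] -0.4 [ 0.     -0.1042]
-0.095 15.3 [0.3 0.5] -0.8 [ 0.0001 -0.0942]
-0.088 15.6 [0.2 0.5] -0.1 [ 0.     -0.0873]
-0.082 15.9 [0.3 0.3] -0.5 [ 0.     -0.0813]
-0.078 16.1 [ 0.1 -0.1] 0.0 [ 0.     -0.0775]
-0.075 16.4 [ 0.5 -0.4] 0.2 [ 0.     -0.0747]
-0.073 16.6 [-0.4 -3.3] -0.2 [ 0.     -0.0737]
-0.072 16.9 [ 0.8 -6.4] 0.8 [-0.     -0.0737]
-0.071 17.1 [ 0.6 -9. ] 0.0 [-0.     -0.0736]
-0.07 17.4 [  0.7 -11.8] -0.3 [-0.     -0.0736]
side 17 [ 0.0271 -0.0029] [ 0.0222 -0.0053] [0.031  0.0022]
side 60 [-0.031  -0.0061] [-0.0389 -0.0092] [-0.0224 -0.0008]
side 170 [-0.0075 -0.0746] [-0.0155 -0.0851] [ 0.0131 -0.0534]
side 96 [ 0.0401 -0.146 ] [ 0.0365 -0.1544] [ 0.0448 -0.1335]
top 24 [0.03   0.0038] [ 0.0226 -0.0001] [0.0367 0.0071]
top 8 [-0.0105 -0.0506] [-0.0141 -0.0536] [-0.0044 -0.0495]
top 26 [-0.0297 -0.0001] [-0.0369 -0.0044] [-0.0225  0.0034]
```

```bash
sleep 1
```

```text
(no output)
```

View pics/side4.png

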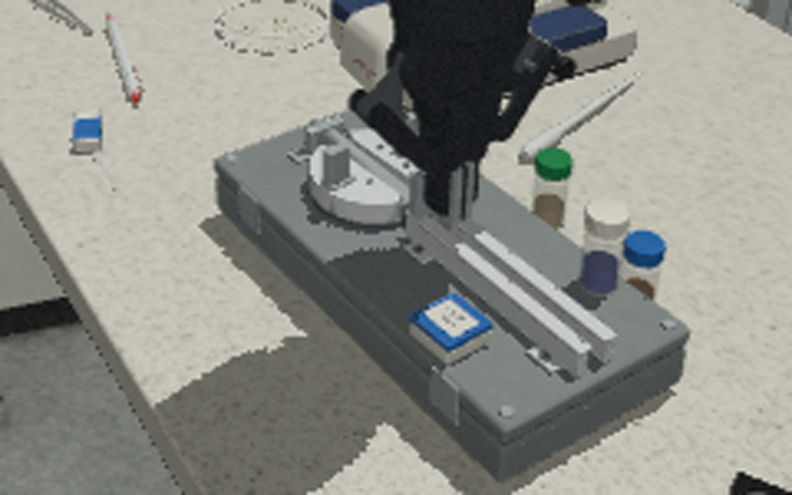

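Hard stop felt: force climbed to 12 N with no motion, with the finger at −73.6 mm (about −72 mm expected). Backing off to verify.

Run:
```python
from h import *
ctrl.movel(w(0,-.095,.071),max_speed=.06)
ctrl.movel(w(0,-.095,.16),max_speed=.12)
ctrl.movep(w(0,-.26,.20),q(YAW+np.pi/2))
s=get_state();print(s['time'],s['contact_force'])
for n in('side','top'):
    im,d=vision.grab_frame(n);c=im[150:280,260:460] if n=='top' else im[180:330,220:460]
    cv2.imwrite(f'pics/{n}5.png',cv2.resize(c,None,fx=3.3,fy=3.3,interpolation=cv2.INTER_CUBIC))
    W=cloud(n,d);L=loc(W)
    m=(W[...,2]>.075)&(W[...,2]<.095)&(abs(L[...,0])<.045)&(L[...,1]>-.18)&(L[...,1]<.045)
    k,l,st,ce=cv2.connectedComponentsWithStats(m.astype(np.uint8))
    for j in range(1,k):
        if st[j,4]>5:t=L[l==j];print(n,st[j,4],t.mean(0).round(4),t.min(0).round(4),t.max(0).round(4))
```

```text
19.6667 [ 0.61552131  0.0942928  -0.02721266]
side 54 [ 0.0282 -0.0016] [ 0.0214 -0.0054] [0.0365 0.0046]
side 56 [-0.0311 -0.0059] [-0.038 -0.009] [-0.0227 -0.0006]
side 152 [-0.0025 -0.0602] [-0.016  -0.0638] [ 0.0135 -0.0529]
side 93 [ 0.0401 -0.146 ] [ 0.0367 -0.1547] [ 0.0448 -0.1349]
top 21 [ 0.0411 -0.139 ] [ 0.0377 -0.1494] [ 0.0443 -0.129 ]
top 27 [0.0294 0.0038] [ 0.0223 -0.0003] [0.0371 0.0071]
top 64 [ 0.     -0.0536] [-0.0142 -0.0598] [ 0.0148 -0.0493]
top 26 [-0.0297 -0.0001] [-0.0369 -0.0044] [-0.0225  0.0035]
```

```bash
sleep 1
```

```text
(no output)
```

View pics/side5.png

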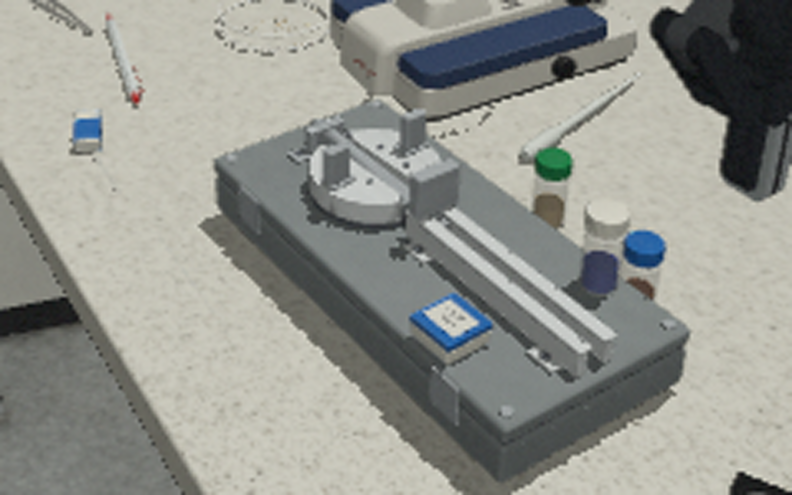

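View pics/top5.png

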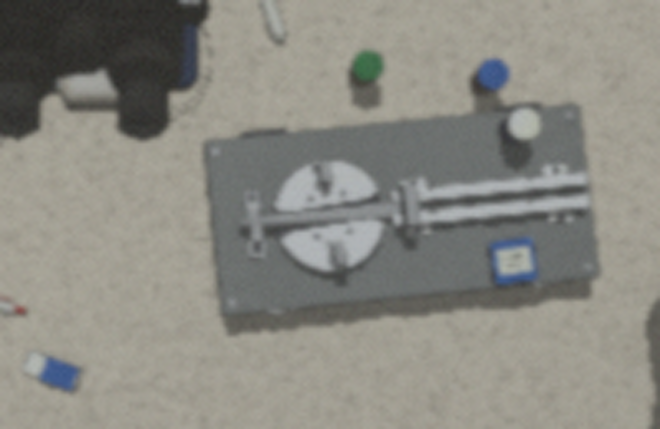

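```bash
python3 -c "
from station import ticket;print(ticket.close_job())"
```

```text
the job is handed in; nothing more can be done
None
```

The case is locked and I've handed the job in, at about 20 s of the 50 s allowed. No verdict is reported back.

- **Disc:** I pushed lug b clockwise with the closed fingertips from about 1.54 rad to about 0.085 rad while the bolt was still drawn back. After the bolt went through, the disc measured about 0.065 rad, against the 0.12 limit.
- **Bolt:** I pushed it by the tab until it hit a hard stop, where the force rose to 12 N with no further motion. The tab measured about 113 mm forward of where it started, and it had started roughly 4 mm out. The top picture shows the bolt through the slot and the staple.
- **Bystanders:** The cover slips and all the vials, the eraser and the part of the pen in view look unmoved in the last pictures. I judged this by eye, except vial_2, which I measured. The forceps lay mostly outside the last crops I viewed, so I did not check them directly. The arm worked only over the case.
- **Disagreement:** The two cameras differed by about 5 mm along the bolt, because each sees different faces of the parts. The finger stopped about 1.6 mm before the computed home position, which is within the calibration error.

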